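Make up the gel-pouring and sample-loading kits

ROBOT

A 6-joint arm with a two-finger parallel gripper is mounted at the origin on the work surface. World frame = base frame: x ahead of the robot, y to its left, z up, the work surface at z = 0. Lengths are in m, angles in rad, forces in N, time in s.
With the tool pointing down it reaches from about 0.4 to 0.825 m from the base axis. Payload 7 kg.
Tool frame: the origin (TCP) lies midway between the tips of the shut fingers; the grasp point (between the pads) lies 19 mm behind it; z points along the fingers, y is the line along which they close (so a half turn about z gives the same grasp; the last joint's range is limited). The gripper opens to 88 mm and grips with 3 to 60 N. Pads are 19 mm wide; open, the fingers measure 130 mm over their backs; the gripper's body (78 mm by 193 mm) begins 47 mm behind the grasp point.
Start: joints at [-0.876, 0.359, 0.012, 0, -1.224, -0.288], TCP at [0.267, -0.62, 0.227] pointing down, gripper open.
Joint ranges: [-3.07, 3.07], [-1.43, 2.12], [-1.02, 1.25], [-3.03, 1.67], [-3.05, -0], [-3.03, 3.03]. Speed limits (rad/s): [2.39, 2.39, 3.01, 3.14, 3.14, 3.14].

INTERFACE

Orientations are given as [roll, pitch, yaw] about the fixed x, y, z axes, in that order (R = Rz(yaw) Ry(pitch) Rx(roll)).
In Python, from station import arm gives the robot as it stands.
- The arm moves only by the tool servo_tool, never from a script. Its argument "deltas" is a list of rows, each a list of 7 numbers: the closure, from -1 (fully open) to 1 (shut), then the shift along the tool's x, y, z in mm, then the turn, a rotation vector about the tool's x, y, z in degrees. In form: [[gripper, x, y, z, ax, ay, az], ...]. A call has 1 to 20 rows; each row shifts and turns the commanded pose from where the row before left it, along the tool's axes as they then stand; what a row does not reach is not made up. A row lasts 1/12 s, in which the tool goes at most 41.7 mm and 7.16 degrees, less where a joint would pass 70% of its speed; a pose out of reach is approached as far as the arm can. A call is refused whole if a number of a shift passes 41.7 or a number of a turn 7.16, either way. A call with a gripper value outside its range is refused whole. The fingers move at their own pace and stop on an object; "squeeze" is the grip in N (left out, the last holds). Time passes only in rows, so rows that do not move let the fingers close. It gives the time, the measured TCP pose, the force, the opening and the grip force at its end, in the units of the state.
- arm.get_state(): the state, without advancing time (a new reading comes with each control period).
- arm.grab_frame(name): name is "scene" or "top" or "wrist"; returns a dict with "color" (400x640x3 uint8, red, green, blue), "K" (3x3 intrinsics, pixels), "position" and "orientation" of the camera in the world. Camera axes: x right, y down, z forward; pixel columns grow to the right and rows downward; lengths in m; the calibration is good to about 2 mm. A picture is of the moment at which its call begins. There is no depth.
- arm.job_done(): hands the job in; it is judged then, once.
Trained networks look in a picture, given as the dict that the camera call returned (one of the last four; its "shot" number tells which), for a name from the list of things; names that differ only in an ending like _2 or _b are one class to them, and where a whole thing is asked for, a point or a joint stands for the part that bears it (a point fixed in the world has none). Each returns a list of dicts, best first, with "conf" (0 to 1); they miss things now and then, are a little off and sometimes report something else, mostly with a low value. They report only what shows in the picture. A call takes as long as a camera call. They do not tell look-alikes from the thing itself.
- arm.recognise(query, picture): "at" ([x, y, z] in m, in the coordinates of the camera as it stood for that picture, good to about 4 mm: the middle of the surface that is visible of it).
The state is a dict: "t": time; "q": joint angles; "qd": joint speeds; "joint_efforts": joint torques, N m; "eef_pos": TCP position; "ee_rot": TCP orientation; "force": force on the tool from outside, world axes, zero at the start; "moment": the same for the moment, N m; "width": finger opening in m; "gripper_force": force on a finger pad.
Only numpy, scipy, OpenCV 4.12 (cv2) and the standard library are available. Lean on these libraries where they do the work, as an engineer would, in place of code of your own. Each camera call takes 0.05 s, during which the arm holds its last target. There are 200 camera calls.

TASK

Make up two kits for the practical class. Green tray: put the white and the orange gel casting tray in the large compartment, nested - the white one first, open side up, then the orange one, open side down, shifted sideways so that one of its walls stands on the white one's floor and the other hangs just outside it - and the white-capped jar upright in the small compartment. Yellow tray: put the aluminium tube block upright in the large compartment and the red-capped jar upright in the small one; leave the blue-capped jar where it stands.

Things in the scene. Friction and masses are not known exactly. Their poses are not given: they have to be found in the camera images.
- tray_green: Green kit tray, fixed to the bench, 96 (x) by 178 mm (y); floor 3 mm thick; rims and divider 3 mm thick, tops 15 mm over the bench. Origin: centre of its underside; z up. Large compartment: 90 (x) by 105 mm (y) inside, centred at x 0, y -33.5 mm; small one: 90 (x) by 64 mm (y), centred at x 0, y +54 mm.
- tray_yellow: Yellow kit tray, fixed to the bench, 96 (x) by 178 mm (y); floor 3 mm thick; rims and divider 3 mm thick, tops 15 mm over the bench. Origin: centre of its underside; z up. Large compartment: 90 (x) by 105 mm (y) inside, centred at x 0, y -33.5 mm; small one: 90 (x) by 64 mm (y), centred at x 0, y +54 mm.
- caster_up: White gel casting tray, a U-channel open side up: 60 x 60 x 30 mm high, 60 g; floor 5 mm thick, two 5 mm walls along x at its +y and -y sides (50 mm apart inside); x ends open. Grip it across the walls, along y (60 mm). Origin: centre of its underside; z up.
- caster_down: Orange gel casting tray, the white one's shape open side down: 60 x 60 x 30 mm high, 60 g; 5 mm plate on top, 5 mm walls along x at +y and -y; x ends open. Grip the plate's edges at the open ends, along x (60 mm). Nested: x axis along the white one's, 5 mm higher, shifted in y by about 13 mm (6 to 24) either way. Origin: centre at the foot of its walls, 30 mm under the top; z up.
- tube_block: Aluminium tube block, 46 mm (x) by 80 mm (y) by 36 mm high, with eight blue-capped tubes rising to 43 mm; about 250 g. Grip it across its x (46 mm). Origin: centre of its underside; z up.
- jar_white: Amber jar with a white screw cap, 40 mm diameter, 62 mm tall, about 90 g, standing. Origin: centre of its underside; z up.
- jar_red: Amber jar with a red screw cap, 40 mm diameter, 62 mm tall, about 90 g, standing. Origin: centre of its underside; z up.
- jar_blue: Amber jar with a blue screw cap, 40 mm diameter, 62 mm tall, about 90 g, standing. Origin: centre of its underside; z up. It is not wanted and stays where it is.
Not all that is in view belongs to the job. Leave any pink or turquoise look-alike of the caster_down alone.

How it is judged:
By the outcome, as a careful person would: the job done as asked, in the order asked, and still so for the second after the job is handed in, with the robot touching nothing.
It also fails if it takes over 125 s, if anything falls off the work surface, if the arm or the gripper's body presses on something with over 40 N, if the wrist force passes 120 N, or if a joint passes its speed limit or range.

## Working session

There is one attempt and no reset: what is moved stays moved. The work goes in short steps, Python scripts to look and compute and a tool call to move; the robot and the scene stay as the last step left them, time stands still between calls to the robot, and variables do not carry over. Pictures are saved under pics/ and viewed, at most 14 in all, crops included, and the job is handed in when it is done.

Besides the shell and the picture viewer there is one more tool, called after ">>>" by a JSON object that holds its "api" and its "payload". servo_tool: Moves the arm, as the interface text tells. Its arguments: {"type":"object","properties":{"deltas":{"type":"array","items":{"type":"array","items":{"type":"number"}}},"squeeze":{"type":"number"}},"required":["deltas"]}

```bash
ls; mkdir -p pics; cat > h.py <<'E'
from station import arm
import numpy as np, cv2
from scipy.spatial.transform import Rotation as R
def rot(o):
    o=np.array(o,float)
    if o.shape==(3,3): return o
    return R.from_euler('xyz',o).as_matrix() if o.size==3 else R.from_quat(o).as_matrix()
def w(p,at): return rot(p['orientation'])@np.array(at)+np.array(p['position'])
def ray(p,u,v,z):
    d=rot(p['orientation'])@np.linalg.inv(p['K'])@np.array([u,v,1.]); o=np.array(p['position'])
    return o+d*(z-o[2])/d[2]
def pix(p,X):
    c=np.array(p['K'])@(rot(p['orientation']).T@(np.array(X)-np.array(p['position']))); return c[:2]/c[2]
def save(p,n,crop=None,s=1):
    im=p['color'][...,::-1]
    if crop: im=im[crop[1]:crop[3],crop[0]:crop[2]]
    cv2.imwrite('pics/'+n,cv2.resize(im,None,fx=s,fy=s,interpolation=cv2.INTER_CUBIC))
E
python3 - <<'E'
from h import *
np.set_printoptions(precision=3,suppress=True)
for c in ('top','scene'):
    p=arm.grab_frame(c); save(p,c+'1.png'); print(c,p['position'],p['orientation'],p['K'])
    for q in ['tray_green','tray_yellow','caster_up','caster_down','tube_block','jar_white','jar_red','jar_blue']:
        for r in arm.recognise(q,p): 
            X=w(p,r['at']); print(q,round(r['conf'],2),X,pix(p,X).round())
s=arm.get_state(); print(s)
E
```

```text
pics
top [0.351 0.016 1.1  ] [-3.065 -0.025 -1.559] [[402.506   0.    322.249]
 [  0.    402.506 203.892]
 [  0.      0.      1.   ]]
tray_green 0.79 [ 0.645 -0.168  0.004] [380. 130.]
tray_green 0.19 [0.443 0.065 0.066] [294. 199.]
tray_yellow 0.62 [0.647 0.15  0.005] [265. 127.]
caster_up 0.86 [ 0.434 -0.211  0.006] [396. 205.]
caster_down 0.94 [0.223 0.273 0.029] [213. 283.]
caster_down 0.92 [0.43  0.219 0.036] [236. 204.]
caster_down 0.73 [0.337 0.318 0.03 ] [197. 239.]
caster_down 0.63 [0.312 0.18  0.03 ] [250. 249.]
jar_white 0.64 [ 0.488 -0.344  0.059] [450. 184.]
jar_red 0.71 [0.444 0.064 0.062] [295. 199.]
jar_blue 0.67 [ 0.433 -0.054  0.062] [340. 203.]
scene [ 0.996 -0.272  0.856] [-2.517  0.017  1.109] [[396.969   0.    326.957]
 [  0.    396.969 201.897]
 [  0.      0.      1.   ]]
tray_green 0.66 [ 0.644 -0.171  0.007] [304. 292.]
tray_yellow 0.88 [0.637 0.146 0.005] [419. 236.]
caster_up 0.66 [ 0.429 -0.206  0.006] [256. 227.]
caster_up 0.64 [0.637 0.145 0.004] [419. 236.]
caster_down 0.92 [0.316 0.177 0.025] [366. 143.]
caster_down 0.87 [0.225 0.269 0.03 ] [378. 112.]
caster_down 0.79 [0.43  0.212 0.032] [398. 163.]
caster_down 0.63 [0.345 0.317 0.027] [413. 133.]
tube_block 0.79 [0.506 0.349 0.036] [456. 163.]
tube_block 0.4 [ 0.64  -0.174  0.006] [302. 292.]
jar_white 0.91 [ 0.497 -0.349  0.054] [204. 263.]
jar_red 0.87 [0.457 0.061 0.045] [355. 187.]
{'t': 0.9, 'q': array([-0.876,  0.359,  0.012,  0.   , -1.224, -0.288]), 'qd': array([ 0.001,  0.001,  0.001,  0.   , -0.001,  0.   ]), 'joint_efforts': array([  0.   , -58.236,  29.33 ,   7.002,   0.013,  -0.   ]), 'eef_pos': array([ 0.267, -0.62 ,  0.227]), 'ee_rot': array([-3.142, -0.   , -2.735]), 'force': array([0.191, 0.331, 0.535]), 'moment': array([ 0.039, -0.02 ,  0.005]), 'gripper_force': 0.0, 'width': 0.08749500149141728}
```

```bash
python3 - <<'E'
from h import *
p=arm.grab_frame('top'); save(p,'top2.png',(150,80,490,320),2.3)
E
```

```text
(no output)
```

View pics/top2.png

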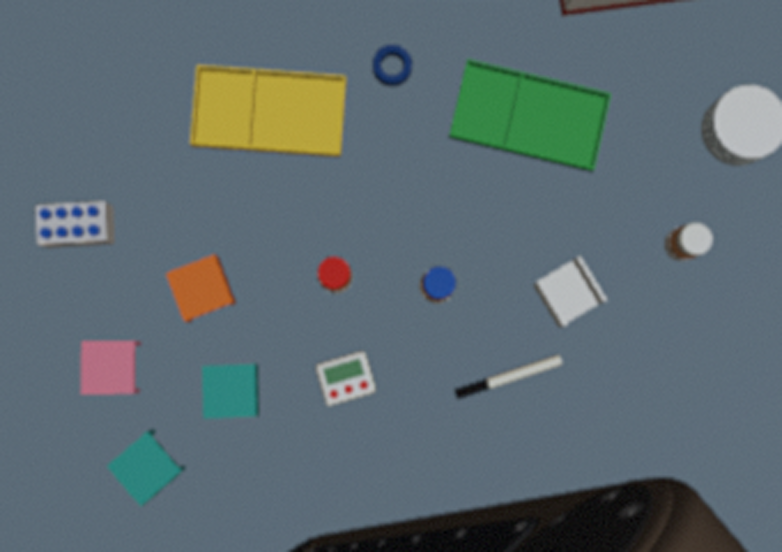

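View pics/scene1.png

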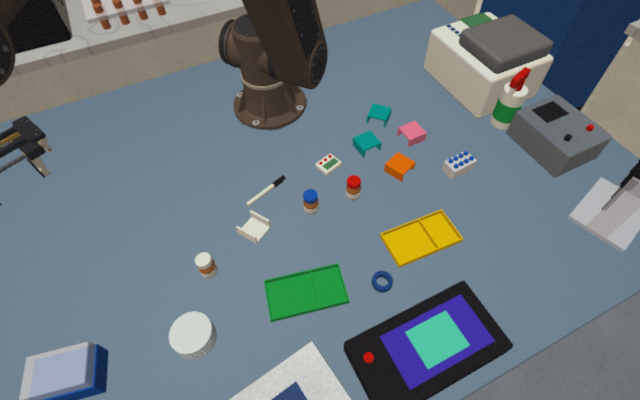

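Top view (full-image pixels): the candidates for caster_down are orange (236,204), pink (197,239) and turquoise (250,249) and (213,283), and I choose orange. The candidates for jar are red (295,199), blue (340,203), white-capped (450,184) and the big white tub (475,133); I choose red and white-capped. Next I'll measure exact poses by colour segmentation and take a close crop.

```bash
cat > seg.py <<'E'
from h import *
def seg(p,q,seed,z,rng):
    hsv=cv2.cvtColor(cv2.cvtColor(p['color'],cv2.COLOR_RGB2BGR),cv2.COLOR_BGR2HSV)
    m=cv2.inRange(hsv,np.array(rng[0]),np.array(rng[1]))
    if q!='caster_up' : m=cv2.morphologyEx(m,cv2.MORPH_CLOSE,np.ones((5,5)))
    n,l,st,c=cv2.connectedComponentsWithStats(m)
    i=min((i for i in range(1,n) if st[i,4]>40),key=lambda i:np.hypot(*(c[i]-seed)))
    cn=max(cv2.findContours((l==i).astype(np.uint8),cv2.RETR_EXTERNAL,cv2.CHAIN_APPROX_NONE)[0],key=len).reshape(-1,2)
    W=np.array([ray(p,*x,z)[:2] for x in cn])*1000
    r=cv2.minAreaRect(W.astype(np.float32)); b=cv2.boxPoints(r)
    return np.round(r[0],1),np.round(r[1],1),round(r[2],1),W
E
python3 - <<'E'
from seg import *
p=arm.grab_frame('top')
hsv=cv2.cvtColor(p['color'],cv2.COLOR_RGB2HSV)
for n,u in dict(bg=(320,150),yel=(285,130),white=(397,206),jw=(452,184),blk=(185,181),orange=(236,204),red=(295,199)).items(): print(n,hsv[u[1],u[0]])
for q,s,z,g in [('tray_green',(380,130),.015,((45,90,30),(80,255,255))),('tray_yellow',(265,127),.015,((20,100,60),(38,255,255))),
 ('caster_down',(236,204),.030,((5,120,80),(18,255,255))),('jar_red',(295,199),.062,((174,120,60),(180,255,255))),('jar_red',(295,199),.062,((0,150,60),(4,255,255))),
 ('jar_blue',(340,203),.062,((110,150,60),(125,255,255))),
 ('caster_up',(397,206),.005,((0,0,160),(180,60,255))),('jar_white',(452,184),.062,((0,0,160),(180,60,255))),('tube_block',(181,177),.036,((0,0,130),(180,60,255)))]:
    try: print(q,*seg(p,q,s,z,g)[:3])
    except Exception as e: print(q,e)
save(p,'c1.png',(220,170,490,230),2.9)
s=arm.grab_frame('scene'); save(s,'c2.png',(220,130,490,260),2.9)
E
```

```text
bg [102  59 121]
yel [ 25 170 183]
white [ 98   5 189]
jw [ 90   4 188]
blk [112 131 127]
orange [ 12 193 180]
red [  1 203 167]
tray_green [ 642.6 -166.8] [178.9  99.2] 77.5
tray_yellow [642.  146.1] [178.1  97.6] 86.8
caster_down [428.1 218.1] [61.5 61.3] 21.8
jar_red [610.1 724.6] [15.7 20.6] 1.0
jar_red [443.7  63. ] [31.2 32.9] 46.0
jar_blue [435.6 -56.8] [33.8 31.2] 0.5
caster_up [ 429.9 -212.8] [60.1 48. ] 31.2
jar_white [ 490.8 -350.1] [31.7 32. ] 0.8
tube_block [501.2 367.5] [47.3 81.4] 4.5
```

View pics/c2.png

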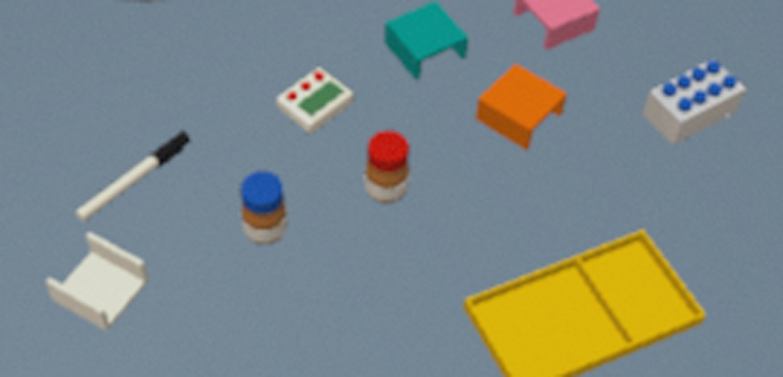

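Scene crop: the white caster is a U at about (252,227) open side up. The orange one at (398,163) is open side down, with its walls running along the lower-left edge. Jars and block are where the top view puts them. Next I plan the first approach.

```bash
cat > plan.py <<'E'
import sys
from h import *
# plan.py g  x y z yawdeg  [x y z yawdeg ...] (mm, deg): prints rows; step limits 36mm, 6.5deg
def plan(g,wps,vmax=36.,start=None):
    s=arm.get_state(); P=np.array(s['eef_pos'])*1e3; M=rot(s['ee_rot'])
    rows=[]
    for x,y,z,yaw,*v in wps:
        T=np.array([x,y,z]); MT=R.from_euler('xyz',[180,0,yaw],degrees=True).as_matrix()
        rv=R.from_matrix(M.T@MT).as_rotvec(degrees=True)
        n=max(1,int(np.ceil(max(np.linalg.norm(T-P)/(v[0] if v else vmax),np.abs(rv).max()/6.5))))
        for k in range(n):
            rv=R.from_matrix(M.T@MT).as_rotvec(degrees=True)/(n-k)
            d=M.T@(T-P)/(n-k)
            d=np.round(d,0 if k<n-1 else 1); rv=np.round(rv,1)
            rows.append([g]+[float(a)+0. for a in d]+[float(a)+0. for a in rv])
            P=P+M@d; M=M@R.from_rotvec(rv,degrees=True).as_matrix()
    print(len(rows)); print('['+','.join('['+','.join('%g'%a for a in r)+']' for r in rows)+']')
if __name__=='__main__':
    a=[float(v) for v in sys.argv[2:]]
    plan(float(sys.argv[1]),[a[i:i+4] for i in range(0,len(a),4)])
E
python3 plan.py -1 400 -220 230 -148.8
python3 - <<'E'
from h import *
p=arm.grab_frame('scene')
f=lambda x,y,z:ray(p,220+x/2.9,130+y/2.9,z)[:2]
for a,b,z in [((480,110),(527,145),.02),((515,67),(565,100),.03),((90,240),(145,275),.03),((50,285),(105,325),.03)]:
    d=f(*b,z)-f(*a,z); print(np.degrees(np.arctan2(d[1],d[0])),np.linalg.norm(d))
E
```

```text
12
[[-1,-23,26,0,0,0,-0.7],[-1,-24,26,0,0,0,-0.7],[-1,-24,26,0,0,0,-0.6],[-1,-24,25,0,0,0,-0.7],[-1,-25,25,0,0,0,-0.6],[-1,-25,25,0,0,0,-0.7],[-1,-25,25,-1,0,0,-0.6],[-1,-25,24,0,0,0,-0.7],[-1,-26,24,-1,0,0,-0.6],[-1,-26,24,0,0,0,-0.7],[-1,-26,23,-1,0,0,-0.6],[-1,-26.5,23,-0.4,0,0,-0.7]]
16.160579528187395 0.058828649398730316
18.425999198600884 0.06045925937387059
27.90115941629557 0.06286067033536369
25.74419875131572 0.06440353211121809
```

>>> {"api": "servo_tool", "payload": {"deltas": [[-1,-23,26,0,0,0,-0.7],[-1,-24,26,0,0,0,-0.7],[-1,-24,26,0,0,0,-0.6],[-1,-24,25,0,0,0,-0.7],[-1,-25,25,0,0,0,-0.6],[-1,-25,25,0,0,0,-0.7],[-1,-25,25,-1,0,0,-0.6],[-1,-25,24,0,0,0,-0.7],[-1,-26,24,-1,0,0,-0.6],[-1,-26,24,0,0,0,-0.7],[-1,-26,23,-1,0,0,-0.6],[-1,-26.5,23,-0.4,0,0,-0.7],[-1,0,0,0,0,0,0],[-1,0,0,0,0,0,0]]}}

```text
t: 2.27
eef_pos: [0.4007, -0.2185, 0.2305]
ee_rot: [-3.141, 0.001, -2.593]
force: [-0.1, -0.3, 0.1]
width: 0.0877
gripper_force: 0.0
```

```bash
python3 - <<'E'
from seg import *
p=arm.grab_frame('wrist'); save(p,'w1.png'); print(p['position'],p['orientation'])
for r in arm.recognise('caster_up',p): X=w(p,r['at']); print(r['conf'],X,pix(p,X))
h=cv2.cvtColor(p['color'],cv2.COLOR_RGB2HSV)
s=pix(p,[.43,-.213,.005]);print(s)
print(*seg(p,'caster_up',s,.005,((0,0,150),(180,50,255)))[:3])
E
```

```text
[ 0.33878506 -0.25715502  0.38856099] [2.86723836e+00 2.72361780e-03 2.11876680e+00]
0.68 [ 0.42680228 -0.21133216  0.00692639] [319.34685496 192.6603923 ]
[316.77799957 193.76836177]
[ 433.7 -212.3] [69.1 66.1] 31.5
```

View pics/w1.png

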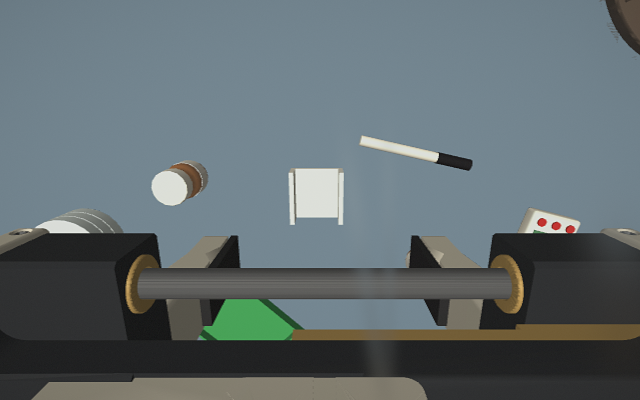

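Wrist view: the white caster is at (316,196). Its wall tops have corners near (289,169), (344,168), (289,224) and (344,223), with the walls running vertically in the picture, which matches yaw ≈31°.

```bash
python3 - <<'E'
from h import *
p=arm.grab_frame('wrist')
c=[ray(p,*u,.03)[:2]*1000 for u in [(289,169),(344,168),(289,224),(344,223)]]
print(np.mean(c,0), np.linalg.norm(c[0]-c[1]),np.linalg.norm(c[0]-c[2]), [np.degrees(np.arctan2(*(c[0]-c[2])[::-1])),np.degrees(np.arctan2(*(c[1]-c[3])[::-1]))])
g=p['color'].mean(2); print(g[205,280:352].astype(int)); print(g[160:232,291].astype(int))
E
python3 plan.py -1 430.5 -212.5 60 -148.8 430.5 -212.5 12 -148.8
```

```text
[ 426.05444239 -216.21743725] 59.7437935657019 63.39668052761959 [np.float64(-150.42651729043268), np.float64(-147.87794679976352)]
[134 133 132 133 132 132 132 132 130 136 182 224 221 223 205 107 131 208
 223 220 220 220 220 220 220 220 220 220 220 219 219 220 220 220 220 220
 219 220 220 220 220 220 220 219 220 220 220 220 220 220 220 220 220 220
 219 220 220 222 201 163 223 220 219 211 163 131 136 135 137 136 137 137]
[132 132 133 133 132 132 133 133 132 134 141 146 149 145 187 224 222 221
 222 222 221 221 221 222 221 222 222 222 222 222 222 222 223 223 223 223
 223 223 223 224 224 224 224 224 224 224 224 225 225 225 225 225 225 226
 226 213 213 214 213 213 214 214 197 198 198 201 157 131 132 132 132 131]
7
[[-1,-6,-2,34,0,0,0],[-1,-6,-2,34,0,0,0],[-1,-6,-2,34,0,0,0],[-1,-6,-2,34,0,0,0],[-1,-6.5,-1,34,0,0,0],[-1,0,0,24,0,0,0],[-1,0,0,24,0,0,0]]
```

```bash
python3 - <<'E'
from h import *
p=arm.grab_frame('wrist')
print(arm.get_state()['eef_pos'],p['position'])
def box(c,yaw,hx,hy,z):
    a=np.radians(yaw);M=np.array([[np.cos(a),-np.sin(a)],[np.sin(a),np.cos(a)]])
    return [pix(p,[*(M@[sx*hx,sy*hy]+c),z]) for sx,sy in[(-1,-1),(1,-1),(1,1),(-1,1)]]
im=p['color'][...,::-1].copy(); im=cv2.resize(im[150:240,260:380],None,fx=6,fy=6,interpolation=cv2.INTER_NEAREST)
for z,col in((.03,(0,0,255)),(0,(255,0,0))):
    b=(np.array(box(np.array([.4305,-.2125]),31.3,.03,.03,z))-[260,150]+.5)*6
    cv2.polylines(im,[b.round().astype(np.int32)],True,col,1)
cv2.imwrite('pics/w2.png',im)
E
```

```text
[ 0.39964112 -0.220775    0.22989305] [ 0.33784944 -0.25893565  0.38817034]
```

View pics/w2.png

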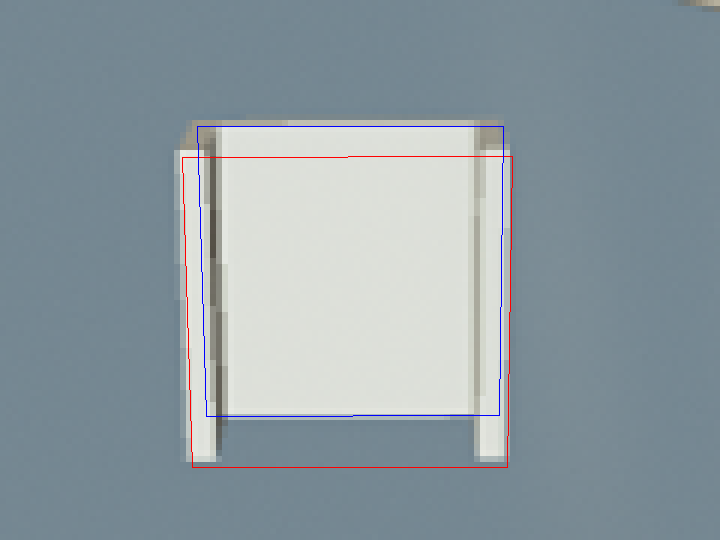

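The projected model lies within 1 px of the picture: white caster at (430.5, -212.5), yaw 31.3°. Now the grasp.

>>> {"api": "servo_tool", "payload": {"deltas": [[-1,-6,-2,34,0,0,0],[-1,-6,-2,34,0,0,0],[-1,-6,-2,34,0,0,0],[-1,-6,-2,34,0,0,0],[-1,-6.5,-1,34,0,0,0],[-1,0,0,22,0,0,0],[-1,0,0,22,0,0,0],[-1,0,0,0,0,0,0],[-1,0,0,0,0,0,0],[-1,0,0,0,0,0,0]]}}

```text
t: 3.3
eef_pos: [0.4312, -0.2127, 0.0169]
ee_rot: [-3.141, 0.0, -2.598]
force: [0.3, 0.9, -0.2]
width: 0.0876
gripper_force: 0.0
```

```bash
python3 - <<'E'
from h import *
print(arm.get_state())
E
python3 plan.py -1 430.5 -212.5 16 -148.8
```

```text
{'t': 3.3, 'q': array([-4.76745366e-02,  2.94300309e-01, -6.65385598e-01,  5.25211837e-04,
       -6.10387285e-01, -9.79838466e-01]), 'qd': array([ 0.00725063, -0.02632836,  0.00544409, -0.00160153,  0.00326775,
       -0.00176713]), 'joint_efforts': array([-1.19467489e-01, -4.00753856e+01,  1.71766734e+01,  4.11330387e+00,
       -5.29734360e-02,  1.73980272e-03]), 'eef_pos': array([ 0.43121849, -0.21270581,  0.01685765]), 'ee_rot': array([-3.14093954e+00,  4.32539870e-04, -2.59787892e+00]), 'force': array([ 0.30611182,  0.878837  , -0.1689778 ]), 'moment': array([ 0.03483592, -0.08464954,  0.02583103]), 'gripper_force': 0.0, 'width': 0.08758830178136073}
1
[[-1,0.5,0.5,0.9,0,0,0]]
```

>>> {"api": "servo_tool", "payload": {"deltas": [[1,0,0,1,0,0,0],[1,0,0,0,0,0,0],[1,0,0,0,0,0,0],[1,0,0,0,0,0,0],[1,0,0,0,0,0,0],[1,0,0,0,0,0,0],[1,0,0,0,0,0,0],[1,0,0,-10,0,0,0],[1,0,0,-20,0,0,0],[1,0,0,-25,0,0,0]], "squeeze": 15}}

```text
t: 4.13
eef_pos: [0.4293, -0.2117, 0.0693]
ee_rot: [3.139, -0.003, -2.597]
force: [1.1, 0.1, 0.2]
width: 0.0599
gripper_force: 15.0
```

```bash
python3 plan.py 1 633.9 -205.8 70 -192.5 633.9 -205.8 24 -192.5
```

```text
9
[[1,-25,-14,0,0,0,6.2],[1,-27,-12,0,0,0,6.2],[1,-28,-9,0,0,0,6.3],[1,-29,-5,0,0,-0.1,6.2],[1,-29,-2,0,0,0,6.3],[1,-29,1,-1,0,-0.1,6.2],[1,-29.4,3.5,-0.3,0,0,6.3],[1,0,0,23,0,0,0],[1,0,-0.1,23,0,0,0]]
```

>>> {"api": "servo_tool", "payload": {"deltas": [[1,-25,-14,0,0,0,6.2],[1,-27,-12,0,0,0,6.2],[1,-28,-9,0,0,0,6.3],[1,-29,-5,0,0,-0.1,6.2],[1,-29,-2,0,0,0,6.3],[1,-29,1,-1,0,-0.1,6.2],[1,-29.4,3.5,-0.3,0,0,6.3],[1,0,0,20,0,0,0],[1,0,0,20,0,0,0],[1,0,0,0,0,0,0],[1,0,0,0,0,0,0],[1,0,0,0,0,0,0]]}}

```text
t: 5.13
eef_pos: [0.6357, -0.2061, 0.0322]
ee_rot: [3.141, 0.004, 2.924]
force: [1.2, -0.5, -0.8]
width: 0.06
gripper_force: 15.0
```

```bash
python3 plan.py 1 633.9 -205.8 21 -192.5;python3 - <<'E'
from seg import *
p=arm.grab_frame('top')
z=.015
# tray corners projected over picture, and white caster model
im=cv2.resize(p['color'][...,::-1][90:190,340:460],None,fx=6,fy=6,interpolation=cv2.INTER_NEAREST)
def draw(c,yaw,hx,hy,z,col):
    a=np.radians(yaw);M=np.array([[np.cos(a),-np.sin(a)],[np.sin(a),np.cos(a)]])
    b=(np.array([pix(p,[*(M@[sx*hx,sy*hy]+c),z]) for sx,sy in[(-1,-1),(1,-1),(1,1),(-1,1)]])-[340,90]+.5)*6
    cv2.polylines(im,[b.round().astype(np.int32)],True,col,1)
draw(np.array([.6426,-.1668]),-12.5,.048,.089,.015,(0,0,255))
draw(np.array([.6353,-.1995]),-12.5,.045,.0525,.015,(255,0,255))
cv2.imwrite('pics/t3.png',im)
E
```

```text
1
[[1,1.9,-0.1,11.2,0,0.2,0]]
```

View pics/t3.png

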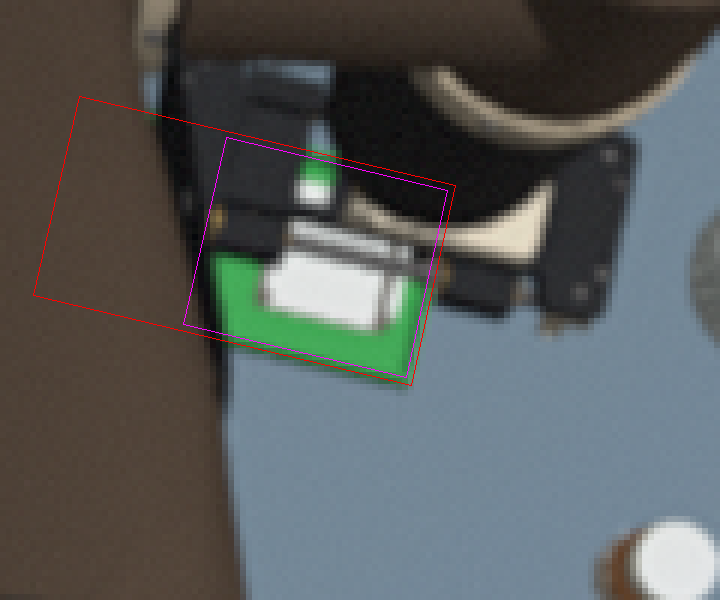

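>>> {"api": "servo_tool", "payload": {"deltas": [[1,1.9,0,10,0,0.2,0],[1,0,0,0,0,0,0],[1,0,0,2,0,0,0],[1,0,0,0,0,0,0],[1,0,0,0,0,0,0],[1,0,0,0,0,0,0]]}}

```text
t: 5.68
eef_pos: [0.6338, -0.2056, 0.0197]
ee_rot: [3.141, 0.0, 2.924]
force: [-0.6, 0.1, 0.2]
width: 0.0597
gripper_force: 15.0
```

>>> {"api": "servo_tool", "payload": {"deltas": [[-0.7,0,0,0,0,0,0],[-0.7,0,0,0,0,0,0],[-0.7,0,0,0,0,0,0],[-0.7,0,0,0,0,0,0],[-0.7,0,0,-10,0,0,0],[-1,0,0,-25,0,0,0],[-1,0,0,-35,0,0,0],[-1,0,0,-35,0,0,0],[-1,0,0,-35,0,0,0]]}}

```text
t: 6.43
eef_pos: [0.6334, -0.2057, 0.1618]
ee_rot: [3.141, -0.0, 2.924]
force: [0.2, 0.4, -0.7]
width: 0.0873
gripper_force: 0.0
```

```bash
python3 plan.py -1 400 160 220 -68.2
```

```text
20
[[-1,15,15,-3,0,0,-6.2],[-1,14,17,-3,0,0,-6.2],[-1,12,18,-3,0,0,-6.2],[-1,10,19,-3,0,0,-6.2],[-1,7,20,-3,0,0,-6.2],[-1,5,21,-3,0,0,-6.2],[-1,3,22,-3,0,0,-6.2],[-1,1,22,-3,0,0,-6.2],[-1,-2,22,-3,0,0,-6.2],[-1,-4,21,-3,0,0,-6.2],[-1,-6,21,-3,0,0,-6.2],[-1,-9,20,-3,0,0,-6.2],[-1,-11,19,-3,0,0,-6.2],[-1,-13,18,-3,0,0,-6.2],[-1,-14,16,-3,0,0,-6.2],[-1,-16,14,-3,0,0,-6.3],[-1,-18,13,-2,0,0,-6.2],[-1,-19,11,-3,0,0,-6.3],[-1,-20,8,-2,0,0,-6.2],[-1,-20,6.2,-3,0,0,-6.3]]
```

>>> {"api": "servo_tool", "payload": {"deltas": [[-1,15,15,-3,0,0,-6.2],[-1,14,17,-3,0,0,-6.2],[-1,12,18,-3,0,0,-6.2],[-1,10,19,-3,0,0,-6.2],[-1,7,20,-3,0,0,-6.2],[-1,5,21,-3,0,0,-6.2],[-1,3,22,-3,0,0,-6.2],[-1,1,22,-3,0,0,-6.2],[-1,-2,22,-3,0,0,-6.2],[-1,-4,21,-3,0,0,-6.2],[-1,-6,21,-3,0,0,-6.2],[-1,-9,20,-3,0,0,-6.2],[-1,-11,19,-3,0,0,-6.2],[-1,-13,18,-3,0,0,-6.2],[-1,-14,16,-3,0,0,-6.2],[-1,-16,14,-3,0,0,-6.3],[-1,-18,13,-2,0,0,-6.2],[-1,-19,11,-3,0,0,-6.3],[-1,-20,8,-2,0,0,-6.2],[-1,-20,6.2,-3,0,0,-6.3]]}}

```text
t: 8.1
eef_pos: [0.3997, 0.1608, 0.2188]
ee_rot: [-3.14, 0.001, -1.185]
force: [0.2, 0.3, 0.3]
width: 0.0879
gripper_force: 0.0
```

>>> {"api": "servo_tool", "payload": {"deltas": [[-1,0,0,0,0,0,0],[-1,0,0,0,0,0,0],[-1,0,0,0,0,0,0]]}}

```text
t: 8.35
eef_pos: [0.4004, 0.16, 0.2183]
ee_rot: [-3.141, 0.001, -1.191]
force: [-0.5, -0.3, 0.8]
width: 0.0874
gripper_force: 0.0
```

```bash
cat > ov.py <<'E'
from seg import *
def ov(p,name,boxes,seed,f=6,half=(60,45)):
    x0=int(np.clip(seed[0]-half[0],0,640-2*half[0])); y0=int(np.clip(seed[1]-half[1],0,400-2*half[1]))
    im=cv2.resize(p['color'][...,::-1][y0:y0+2*half[1],x0:x0+2*half[0]],None,fx=f,fy=f,interpolation=cv2.INTER_NEAREST)
    for c,yaw,hx,hy,z,col in boxes:
        a=np.radians(yaw);M=np.array([[np.cos(a),-np.sin(a)],[np.sin(a),np.cos(a)]])
        b=(np.array([pix(p,[*(M@[sx*hx,sy*hy]+np.array(c)),z]) for sx,sy in[(-1,-1),(1,-1),(1,1),(-1,1)]])-[x0,y0]+.5)*f
        cv2.polylines(im,[b.round().astype(np.int32)],True,col,1)
    cv2.imwrite('pics/'+name,im); return x0,y0
E
python3 - <<'E'
from ov import *
p=arm.grab_frame('wrist'); s=pix(p,[.4281,.2181,.03]); print(s, arm.get_state()['eef_pos'],arm.get_state()['ee_rot'])
print(seg(p,'caster_down',s,.03,((5,120,120),(18,255,255)))[:3])
print(ov(p,'o1.png',[((.4281,.2181),21.8,.03,.03,.03,(255,0,0)),((.4281,.2181),21.8,.03,.03,.0,(0,0,0))],s))
p=arm.grab_frame('top')
im=cv2.resize(p['color'][...,::-1][90:190,340:460],None,fx=6,fy=6,interpolation=cv2.INTER_NEAREST);cv2.imwrite('pics/g1.png',im)
print(seg(p,'caster_up',pix(p,[.634,-.206,.01]),.033,((0,0,150),(180,60,255)))[:3])
E
python3 plan.py -1 428.1 218.1 60 -68.2 428.1 218.1 15 -68.2
```

```text
[281.25383201 217.68270633] [0.40046096 0.15970777 0.21806025] [-3.14088714e+00  9.79848002e-04 -1.19171434e+00]
(array([429.3, 215. ]), array([60. , 66.6]), 22.1)
(221, 172)
(array([ 629.4, -200.3]), array([50.9, 66.6]), 77.2)
7
[[-1,-9,-9,32,0,0,0],[-1,-9,-10,31,0,0,0],[-1,-9,-9,32,0,0,0],[-1,-9,-10,31,0,0,0],[-1,-8.1,-9.2,32,0,0,-0.1],[-1,0,0,22,0,0,0],[-1,0,0,23,0,0,0]]
```

View pics/o1.png

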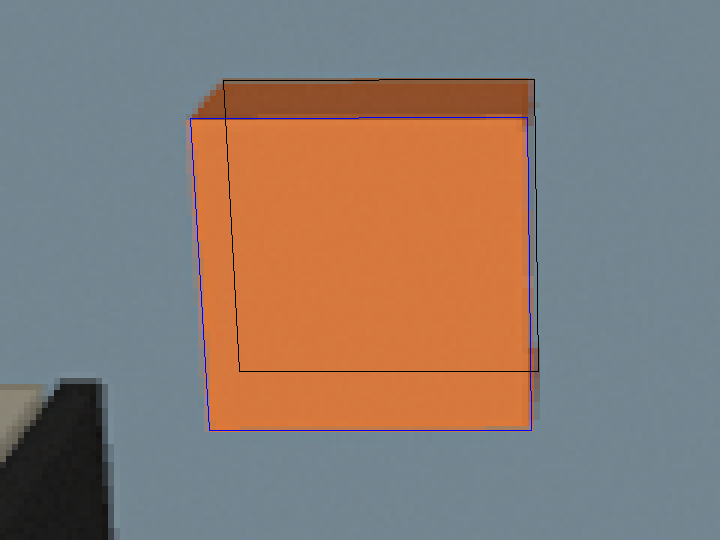

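View pics/g1.png

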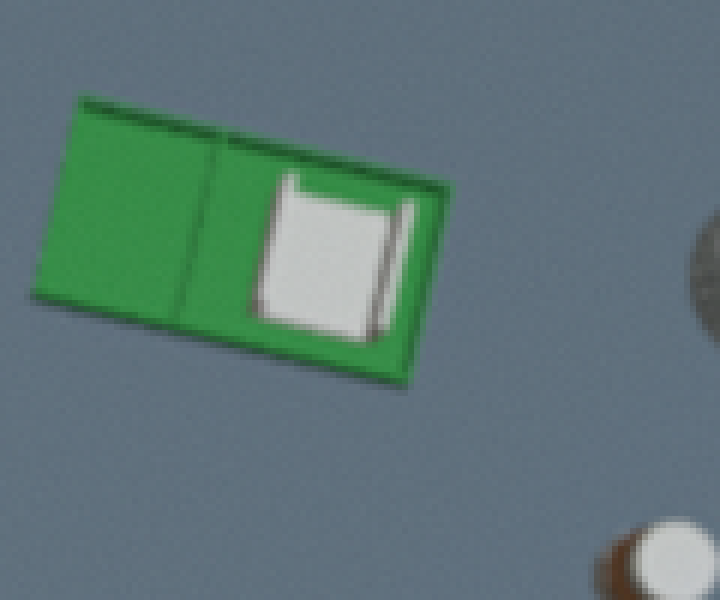

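Wrist crop: the orange tray matches the model, with its dark wall side along the top edge, so the walls run parallel to the closing line. Top crop: the white tray sits open side up in the green large compartment. Gripping orange next.

>>> {"api": "servo_tool", "payload": {"deltas": [[-1,-9,-9,32,0,0,0],[-1,-9,-10,31,0,0,0],[-1,-9,-9,32,0,0,0],[-1,-9,-10,31,0,0,0],[-1,-8.1,-9.2,32,0,0,0],[-1,0,0,24,0,0,0],[-1,0,0,23,0,0,0],[-1,0,0,0,0,0,0],[-1,0,0,0,0,0,0],[1,0,0,0,0,0,0],[1,0,0,0,0,0,0],[1,0,0,0,0,0,0],[1,0,0,0,0,0,0],[1,0,0,0,0,0,0],[1,0,0,0,0,0,0]], "squeeze": 15}}

```text
t: 9.7
eef_pos: [0.4281, 0.2191, 0.0137]
ee_rot: [-3.14, 0.001, -1.19]
force: [-3.0, 0.1, 8.1]
width: 0.0594
gripper_force: 15.0
```

>>> {"api": "servo_tool", "payload": {"deltas": [[1,0,0,0,0,0,0],[1,0,0,-10,0,0,0],[1,0,0,-25,0,0,0],[1,0,0,-30,0,0,0],[1,0,0,-30,0,0,0],[1,0,0,0,0,0,0]]}}

```text
t: 10.2
eef_pos: [0.4303, 0.2209, 0.1134]
ee_rot: [-3.133, 0.004, -1.189]
force: [1.6, 1.4, 0.0]
width: 0.0596
gripper_force: 15.0
```

```bash
python3 plan.py 1 636.6 -193.6 120 -102.5 636.6 -193.6 50 -102.5; python3 - <<'E'
from h import *
print(arm.get_state()['ee_rot'],arm.get_state()['eef_pos'])
E
```

```text
15
[[1,36,-3,-1,0,0,2.6],[1,35,-4,-1,0,0,2.6],[1,35,-6,-1,0,0,2.7],[1,35,-8,-1,0,0,2.6],[1,34,-9,0,0,0,2.7],[1,34,-11,-1,0,0.1,2.6],[1,33,-12,0,-0.1,0,2.7],[1,33,-14,0,0,0.1,2.6],[1,32,-16,0,-0.1,0,2.7],[1,31,-17,-1,0,0.1,2.6],[1,31,-18,0,-0.1,0,2.7],[1,30,-20,-1,0,0.1,2.6],[1,28.4,-21.1,-0.4,-0.1,0,2.7],[1,0,0,35,0,0,0],[1,0,0,35,0,0,0]]
[-3.13289973  0.00376348 -1.18878592] [0.43027505 0.22090703 0.11338652]
```

>>> {"api": "servo_tool", "payload": {"deltas": [[1,36,-3,-1,0,0,2.6],[1,35,-4,-1,0,0,2.6],[1,35,-6,-1,0,0,2.7],[1,35,-8,-1,0,0,2.6],[1,34,-9,0,0,0,2.7],[1,34,-11,-1,0,0.1,2.6],[1,33,-12,0,-0.1,0,2.7],[1,33,-14,0,0,0.1,2.6],[1,32,-16,0,-0.1,0,2.7],[1,31,-17,-1,0,0.1,2.6],[1,31,-18,0,-0.1,0,2.7],[1,30,-20,-1,0,0.1,2.6],[1,28.4,-21.1,-0.4,-0.1,0,2.7],[1,0,0,35,0,0,0],[1,0,0,25,0,0,0],[1,0,0,0,0,0,0],[1,0,0,0,0,0,0],[1,0,0,0,0,0,0]]}}

```text
t: 11.7
eef_pos: [0.634, -0.1963, 0.0568]
ee_rot: [3.137, -0.007, -1.79]
force: [0.2, -0.7, 0.1]
width: 0.0596
gripper_force: 15.0
```

```bash
python3 plan.py 1 636.6 -193.6 40 -102.5 636.6 -193.6 25 -102.5 ; python3 - <<'E'
from ov import *
p=arm.grab_frame('wrist'); s=pix(p,[.6366,-.1936,.06]); print(s)
W=(.6339,-.2058)
e=np.array(arm.get_state()['eef_pos']);print(e)
ov(p,'n1.png',[(W,-12.5,.03,.03,.033,(255,0,0)),(W,-12.5,.03,.025,.033,(255,0,0)),(e[:2],-12.5,.03,.03,e[2]+.0163,(0,0,255))],s-[0,0],5,(80,50))
E
```

```text
2
[[1,-3.4,-2,16.7,0.3,-0.4,0],[1,0,0,15,0,0,0]]
[321.87338122 262.89393107]
[ 0.63451304 -0.19620876  0.05747462]
```

View pics/n1.png

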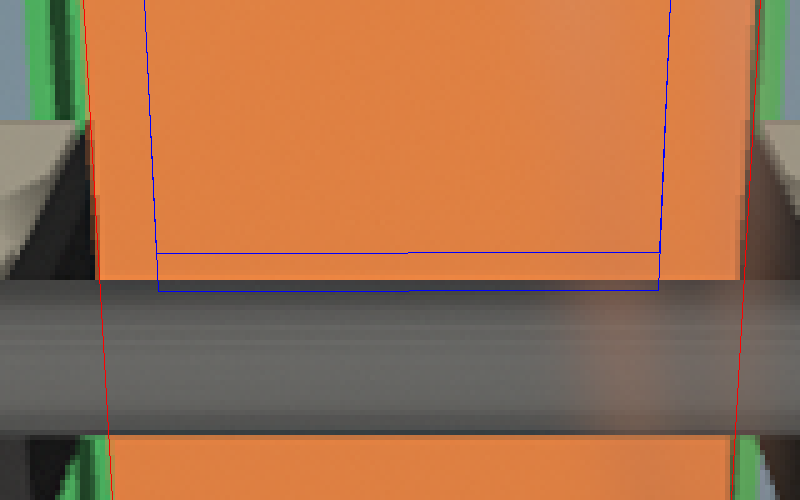

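>>> {"api": "servo_tool", "payload": {"deltas": [[1,-3,-2,5,0.3,-0.4,0],[1,0,0,0,0,0,0],[1,0,0,6,0,0,0],[1,0,0,6,0,0,0],[1,0,0,6,0,0,0],[1,0,0,6,0,0,0],[1,0,0,0,0,0,0],[1,0,0,0,0,0,0],[1,0,0,0,0,0,0]]}}

```text
t: 12.5
eef_pos: [0.6358, -0.1941, 0.0263]
ee_rot: [3.141, -0.0, -1.79]
force: [0.0, -0.7, -0.7]
width: 0.0598
gripper_force: 15.0
```

```bash
python3 plan.py 1 636.6 -193.6 23 -102.5
```

```text
1
[[1,-0.6,-0.6,3.3,0,0,-0.1]]
```

>>> {"api": "servo_tool", "payload": {"deltas": [[1,-0.6,-0.6,2,0,0,0],[1,0,0,1.5,0,0,0],[1,0,0,1,0,0,0],[1,0,0,0,0,0,0],[1,0,0,0,0,0,0]]}}

```text
t: 12.92
eef_pos: [0.6365, -0.1935, 0.0219]
ee_rot: [3.141, 0.0, -1.791]
force: [-0.4, -0.1, -0.0]
width: 0.0593
gripper_force: 15.0
```

>>> {"api": "servo_tool", "payload": {"deltas": [[-0.6,0,0,0,0,0,0],[-0.6,0,0,0,0,0,0],[-0.6,0,0,0,0,0,0],[-0.6,0,0,0,0,0,0],[-0.6,0,0,-10,0,0,0],[-1,0,0,-25,0,0,0],[-1,0,0,-35,0,0,0],[-1,0,0,-35,0,0,0],[-1,0,0,-35,0,0,0]]}}

```text
t: 13.67
eef_pos: [0.6363, -0.1936, 0.1643]
ee_rot: [3.141, -0.0, -1.79]
force: [0.5, -0.7, -0.7]
width: 0.0865
gripper_force: 0.0
```

```bash
python3 plan.py -1 470 -330 210 -165 
python3 - <<'E'
from ov import *
p=arm.grab_frame('wrist')
# also tub
print(pix(p,[.6366,-.1936,.038]))
save(p,'n2.png')
E
```

```text
10
[[-1,17,13,-5,0,0,6.2],[-1,18,11,-5,0,0,6.2],[-1,19,9,-4,0,0,6.3],[-1,20,7,-5,0,0,6.2],[-1,21,5,-4,0,0,6.3],[-1,22,3,-5,0,0,6.2],[-1,22,0,-4,0,0,6.3],[-1,21,-2,-5,0,0,6.2],[-1,21,-4,-4,0,0,6.3],[-1,20.9,-7,-4.6,0,0,6.2]]
[324.77300494 193.20435749]
```

View pics/n2.png

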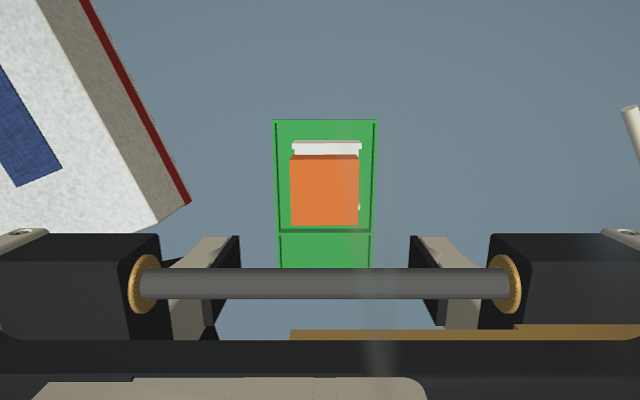

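Wrist view: orange at (324,190) lies over the white one, whose -y wall shows at (326,149), so they are nested and inside the compartment. On to the white jar.

>>> {"api": "servo_tool", "payload": {"deltas": [[-1,17,13,-5,0,0,6.2],[-1,18,11,-5,0,0,6.2],[-1,19,9,-4,0,0,6.3],[-1,20,7,-5,0,0,6.2],[-1,21,5,-4,0,0,6.3],[-1,22,3,-5,0,0,6.2],[-1,22,0,-4,0,0,6.3],[-1,21,-2,-5,0,0,6.2],[-1,21,-4,-4,0,0,6.3],[-1,21,-7,-4.6,0,0,6.2],[-1,0,0,0,0,0,0],[-1,0,0,0,0,0,0],[-1,0,0,0,0,0,0]]}}

```text
t: 14.8
eef_pos: [0.4704, -0.3299, 0.208]
ee_rot: [-3.141, 0.001, -2.879]
force: [-0.3, 0.4, -0.3]
width: 0.0878
gripper_force: 0.0
```

```bash
python3 - <<'E'
from ov import *
p=arm.grab_frame('wrist')
for r in arm.recognise('jar_white',p): X=w(p,r['at']); print(r['conf'],X,pix(p,X))
s=pix(p,[.4908,-.3501,.062]); print(s)
print(seg(p,'jar_white',s,.062,((0,0,150),(180,50,255)))[:3])
print(arm.get_state()['eef_pos'])
for q in ('top','scene'):
    p=arm.grab_frame(q)
    for r in arm.recognise('caster_down',p)+arm.recognise('caster_up',p): X=w(p,r['at']); print(q,round(r['conf'],2),X)
    if q=='scene':
        T=(.6366,-.1936);W=(.6339,-.2058)
        ov(p,'n3.png',[(T,-12.5,.03,.03,.038,(255,0,0)),(T,-12.5,.03,.03,.008,(255,0,0)),(W,-12.5,.03,.03,.033,(0,0,255))],pix(p,[*T,.03]),7,(55,42))
E
python3 plan.py -1 490.8 -350.1 90 -165 490.8 -350.1 22 -165
```

```text
[299.62987701 201.09279437]
(array([ 484.2, -349.9]), array([45.5, 37.5]), 0.2)
[ 0.4706647  -0.32952571  0.20753841]
top 0.92 [0.33584198 0.31793894 0.03242881]
top 0.91 [0.31225658 0.17837683 0.03080233]
top 0.84 [0.22003217 0.27838971 0.03226587]
top 0.61 [ 0.61059607 -0.18716241  0.00906389]
scene 0.96 [ 0.63797187 -0.18919428  0.03564914]
scene 0.9 [0.31380767 0.18144914 0.02607853]
scene 0.74 [0.3456821  0.31385985 0.02777424]
scene 0.69 [0.22421823 0.27222601 0.02993097]
scene 0.68 [ 0.64559416 -0.22860322  0.00725325]
6
[[-1,-4,-6,29,0,0,0],[-1,-3,-6,29,0,0,0],[-1,-4,-7,30,0,0,0],[-1,-3.4,-6.1,29.3,0,0,0.1],[-1,0,0,34,0,0,0],[-1,0,0,34,0,0,0]]
```

View pics/n3.png

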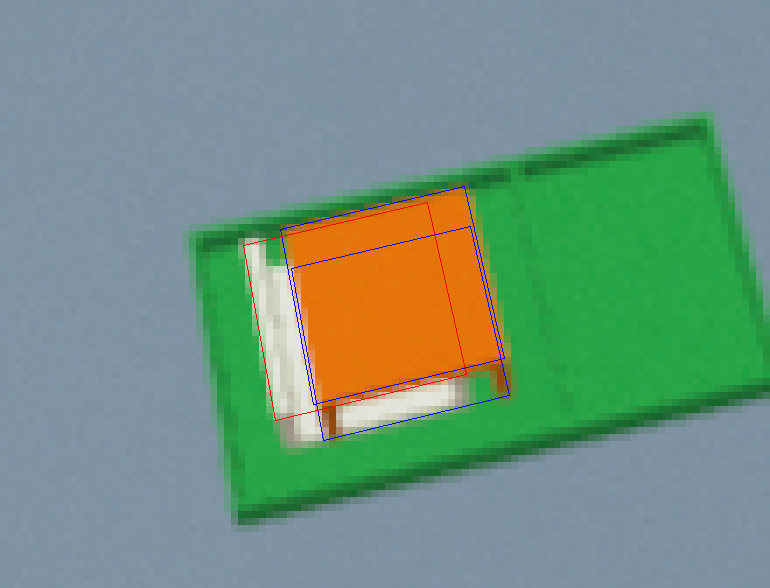

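Scene crop: the nest is as asked, with one orange wall on the white floor at (330,415) and the other just outside at (503,380). Now gripping the white jar.

>>> {"api": "servo_tool", "payload": {"deltas": [[-1,-4,-6,29,0,0,0],[-1,-3,-6,29,0,0,0],[-1,-4,-7,30,0,0,0],[-1,-3.4,-6.1,29.3,0,0,0.1],[-1,0,0,34,0,0,0],[-1,0,0,34,0,0,0],[-1,0,0,0,0,0,0],[-1,0,0,0,0,0,0],[1,0,0,0,0,0,0],[1,0,0,0,0,0,0],[1,0,0,0,0,0,0],[1,0,0,0,0,0,0],[1,0,0,0,0,0,0],[1,0,0,0,0,0,0],[1,0,0,0,0,0,0],[1,0,0,0,0,0,0],[1,0,0,-10,0,0,0],[1,0,0,-25,0,0,0],[1,0,0,-30,0,0,0],[1,0,0,-20,0,0,0]], "squeeze": 15}}

```text
t: 16.87
eef_pos: [0.4911, -0.3509, 0.11]
ee_rot: [-3.14, 0.0, -2.881]
force: [0.9, -0.3, -0.4]
width: 0.0391
gripper_force: 15.0
```

```bash
python3 plan.py 1 654.3 -114.1 115 -102.5 654.3 -114.1 35 -102.5
```

```text
13
[[1,-22,19,-1,0,0,-6.3],[1,-24,16,0,0,0,-6.3],[1,-25,13,-1,0,0,-6.2],[1,-27,11,0,0,0,-6.3],[1,-28,8,-1,0,0,-6.2],[1,-28,5,0,0,0,-6.3],[1,-29,1,-1,0,0,-6.2],[1,-29,-2,0,0,0,-6.3],[1,-28,-5,-1,0,0,-6.2],[1,-27.3,-7.4,-0.1,-0.1,0,-6.3],[1,0,0,27,0,0,0],[1,0,0,27,0,0,0],[1,0,0,26,0,0,0]]
```

>>> {"api": "servo_tool", "payload": {"deltas": [[1,-22,19,-1,0,0,-6.3],[1,-24,16,0,0,0,-6.3],[1,-25,13,-1,0,0,-6.2],[1,-27,11,0,0,0,-6.3],[1,-28,8,-1,0,0,-6.2],[1,-28,5,0,0,0,-6.3],[1,-29,1,-1,0,0,-6.2],[1,-29,-2,0,0,0,-6.3],[1,-28,-5,-1,0,0,-6.2],[1,-27.3,-7.4,0,0,0,-6.3],[1,0,0,0,0,0,0],[1,0,0,27,0,0,0],[1,0,0,27,0,0,0],[1,0,0,20,0,0,0],[1,0,0,0,0,0,0],[1,0,0,0,0,0,0],[1,0,0,0,0,0,0]]}}

```text
t: 18.28
eef_pos: [0.6549, -0.114, 0.0398]
ee_rot: [-3.14, -0.0, -1.789]
force: [0.5, -1.0, -0.2]
width: 0.0393
gripper_force: 15.0
```

```bash
python3 plan.py 1 654.3 -114.1 26 -102.5
```

```text
1
[[1,0.2,0.5,13.8,-0.1,0,0]]
```

>>> {"api": "servo_tool", "payload": {"deltas": [[1,0,0.5,12,0,0,0],[1,0,0,0,0,0,0],[1,0,0,2,0,0,0],[1,0,0,0,0,0,0],[1,0,0,0,0,0,0]]}}

```text
t: 18.7
eef_pos: [0.6535, -0.1137, 0.0255]
ee_rot: [-3.141, -0.0, -1.789]
force: [-3.5, 1.3, 5.5]
width: 0.0389
gripper_force: 15.0
```

>>> {"api": "servo_tool", "payload": {"deltas": [[-0.6,0,0,0,0,0,0],[-0.6,0,0,0,0,0,0],[-0.6,0,0,0,0,0,0],[-0.6,0,0,0,0,0,0],[-0.6,0,0,0,0,0,0],[-0.6,0,0,-10,0,0,0],[-0.6,0,0,-25,0,0,0],[-1,0,0,-35,0,0,0],[-1,0,0,-35,0,0,0],[-1,0,0,-35,0,0,0]]}}

```text
t: 19.53
eef_pos: [0.6532, -0.1137, 0.1664]
ee_rot: [3.141, -0.0, -1.789]
force: [1.2, -0.0, -0.1]
width: 0.0842
gripper_force: 0.0
```

```bash
python3 plan.py -1 470 330 210 -85.5
```

```text
14
[[-1,-28,20,-3,0,0,-1.2],[-1,-29,19,-3,0,0,-1.2],[-1,-29,18,-3,0,0,-1.2],[-1,-29,18,-3,0,0,-1.2],[-1,-30,17,-3,0,0,-1.2],[-1,-30,17,-3,0,0,-1.2],[-1,-30,16,-3,0,0,-1.2],[-1,-31,15,-3,0,0,-1.2],[-1,-31,15,-3,0,0,-1.2],[-1,-31,14,-3,0,0,-1.2],[-1,-32,13,-3,0,0,-1.2],[-1,-32,13,-4,0,0,-1.3],[-1,-32,12,-3,0,0,-1.2],[-1,-31.8,11.1,-3.6,0,0,-1.3]]
```

>>> {"api": "servo_tool", "payload": {"deltas": [[-1,-28,20,-3,0,0,-1.2],[-1,-29,19,-3,0,0,-1.2],[-1,-29,18,-3,0,0,-1.2],[-1,-29,18,-3,0,0,-1.2],[-1,-30,17,-3,0,0,-1.2],[-1,-30,17,-3,0,0,-1.2],[-1,-30,16,-3,0,0,-1.2],[-1,-31,15,-3,0,0,-1.2],[-1,-31,15,-3,0,0,-1.2],[-1,-31,14,-3,0,0,-1.2],[-1,-32,13,-3,0,0,-1.2],[-1,-32,13,-4,0,0,-1.3],[-1,-32,12,-3,0,0,-1.2],[-1,-31.8,11,-3.6,0,0,-1.3],[-1,0,0,0,0,0,0],[-1,0,0,0,0,0,0],[-1,0,0,0,0,0,0]]}}

```text
t: 20.95
eef_pos: [0.4701, 0.3302, 0.2083]
ee_rot: [3.141, 0.0, -1.491]
force: [-0.6, 0.2, 0.4]
width: 0.0876
gripper_force: 0.0
```

```bash
python3 - <<'E'
from ov import *
p=arm.grab_frame('wrist'); C=(.5012,.3675)
for r in arm.recognise('tube_block',p): X=w(p,r['at']); print(r['conf'],X,pix(p,X))
s=pix(p,[*C,.036]); print(s,arm.get_state()['eef_pos'])
ov(p,'b1.png',[(C,4.5,.023,.04,.036,(0,0,255)),(C,4.5,.023,.04,0,(0,255,0))],s,5,(80,60))
E
python3 plan.py -1 501.2 367.5 90 -85.5 501.2 367.5 15 -85.5
```

```text
0.56 [0.50187199 0.3596493  0.03407322] [292.04592122 206.73841088]
[292.12033569 214.52626841] [0.47055302 0.32933799 0.20809199]
7
[[-1,-9,-8,30,0,0,0],[-1,-9,-9,29,0,0,0],[-1,-9,-8,30,0,0,0],[-1,-8.7,-8.6,29.1,0,0,0],[-1,0,0,25,0,0,0],[-1,0,0,25,0,0,0],[-1,0,0,25,0,0,0]]
```

View pics/b1.png

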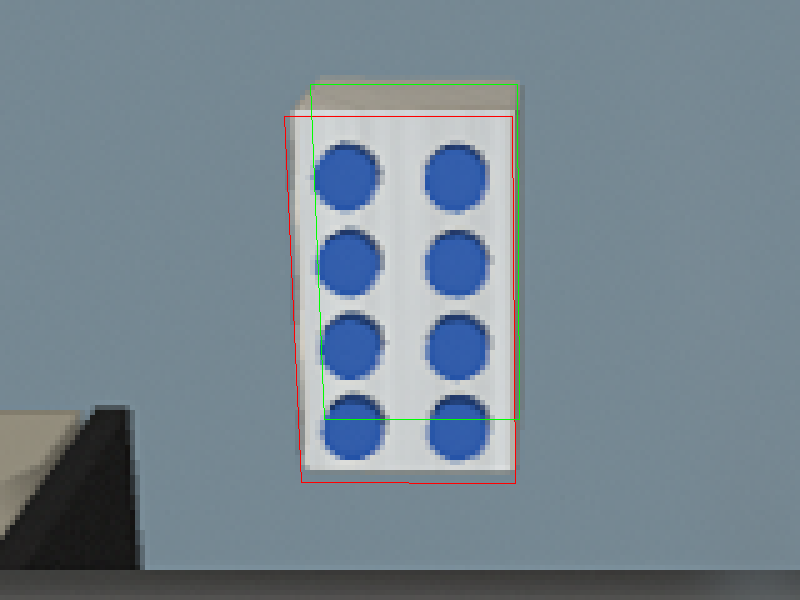

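Wrist crop: the block is where the model puts it, but about 2 mm nearer (-y), so I grip at (501, 365.5).

>>> {"api": "servo_tool", "payload": {"deltas": [[-1,-8,-8,30,0,0,0],[-1,-9,-9,29,0,0,0],[-1,-8,-8,30,0,0,0],[-1,-8.7,-8.6,29,0,0,0],[-1,0,0,25,0,0,0],[-1,0,0,25,0,0,0],[-1,0,0,23,0,0,0],[-1,0,0,0,0,0,0],[-1,0,0,0,0,0,0],[1,0,0,0,0,0,0],[1,0,0,0,0,0,0],[1,0,0,0,0,0,0],[1,0,0,0,0,0,0],[1,0,0,0,0,0,0],[1,0,0,0,0,0,0],[1,0,0,0,0,0,0],[1,0,0,0,0,0,0]], "squeeze": 40}}

```text
t: 22.47
eef_pos: [0.5009, 0.3664, 0.0172]
ee_rot: [3.141, 0.0, -1.492]
force: [-3.0, -0.4, 4.2]
width: 0.0459
gripper_force: 40.0
```

>>> {"api": "servo_tool", "payload": {"deltas": [[1,0,0,0,0,0,0],[1,0,0,-10,0,0,0],[1,0,0,-20,0,0,0],[1,0,0,-30,0,0,0],[1,0,0,0,0,0,0]]}}

```text
t: 22.88
eef_pos: [0.5036, 0.3686, 0.0825]
ee_rot: [-3.136, 0.004, -1.491]
force: [2.2, 1.5, -0.2]
width: 0.0461
gripper_force: 40.0
```

```bash
python3 plan.py 1 640.1 112.7 80 -93.2 640.1 112.7 30 -93.2; python3 - <<'E'
from ov import *
p=arm.grab_frame('top')
print(seg(p,'x',pix(p,[.642,.146,.01]),.015,((20,100,60),(38,255,255)))[:3])
E
```

```text
11
[[1,30,-13,0,0,0,0.9],[1,29,-13,0,0,0,0.9],[1,29,-14,0,0,0,0.9],[1,29,-14,0,0,0,0.8],[1,29,-15,0,-0.1,0.1,0.9],[1,28,-15,1,0,0,0.8],[1,28,-15,0,-0.1,0.1,0.9],[1,28,-16,1,0,0,0.8],[1,28.2,-16.6,0.1,-0.1,0.1,0.9],[1,0,0,25,0,0,0],[1,0,0,25,0,0,0]]
(array([642. , 146.1]), array([178. ,  97.9]), 86.9)
```

>>> {"api": "servo_tool", "payload": {"deltas": [[1,30,-13,0,0,0,0.9],[1,29,-13,0,0,0,0.9],[1,29,-14,0,0,0,0.9],[1,29,-14,0,0,0,0.8],[1,29,-15,0,-0.1,0.1,0.9],[1,28,-15,1,0,0,0.8],[1,28,-15,0,-0.1,0.1,0.9],[1,28,-16,1,0,0,0.8],[1,28,-16.6,0,-0.1,0.1,0.9],[1,0,0,0,0,0,0],[1,0,0,22,0,0,0],[1,0,0,22,0,0,0],[1,0,0,0,0,0,0],[1,0,0,0,0,0,0],[1,0,0,0,0,0,0]]}}

```text
t: 24.18
eef_pos: [0.6374, 0.1105, 0.0314]
ee_rot: [3.136, -0.006, -1.628]
force: [0.9, 0.3, -3.1]
width: 0.0456
gripper_force: 40.0
```

```bash
python3 plan.py 1 640.1 112.7 22 -93.2;python3 - <<'E'
from ov import *
p=arm.grab_frame('wrist')
print(pix(p,[.6401,.1127,.05]))
E
```

```text
1
[[1,-2.4,-2.6,9.4,0.3,-0.3,-0.1]]
[320.13566503 276.15676575]
```

>>> {"api": "servo_tool", "payload": {"deltas": [[1,-2.4,-2.6,2,0.3,-0.3,0],[1,0,0,5,0,0,0],[1,0,0,2.5,0,0,0],[1,0,0,0,0,0,0],[1,0,0,1,0,0,0],[1,0,0,0,0,0,0],[1,0,0,0,0,0,0]]}}

```text
t: 24.82
eef_pos: [0.6399, 0.1126, 0.0205]
ee_rot: [3.141, -0.0, -1.628]
force: [-0.7, 0.2, -2.5]
width: 0.0458
gripper_force: 40.0
```

>>> {"api": "servo_tool", "payload": {"deltas": [[0,0,0,0.5,0,0,0],[-0.5,0,0,0,0,0,0],[-0.5,0,0,0,0,0,0],[-0.5,0,0,0,0,0,0],[-0.5,0,0,0,0,0,0],[-0.5,0,0,-10,0,0,0],[-0.5,0,0,-25,0,0,0],[-1,0,0,-35,0,0,0],[-1,0,0,-35,0,0,0],[-1,0,0,-35,0,0,0],[-1,0,0,0,0,0,0]]}}

```text
t: 25.73
eef_pos: [0.644, 0.1136, 0.1694]
ee_rot: [-3.13, 0.004, -1.627]
force: [1.1, 0.6, 1.3]
width: 0.0853
gripper_force: 0.0
```

```bash
python3 plan.py -1 443.7 63 140 -93.2
```

```text
6
[[-1,10,33,4,-0.1,0,0],[-1,10,33,5,-0.1,0,0],[-1,10,33,5,-0.1,0.1,0],[-1,11,33,5,-0.1,0,0],[-1,10,33,4,-0.1,0.1,0],[-1,10.8,32.3,4.7,-0.2,0,0]]
```

>>> {"api": "servo_tool", "payload": {"deltas": [[-1,10,33,4,-0.1,0,0],[-1,10,33,5,-0.1,0,0],[-1,10,33,5,-0.1,0.1,0],[-1,11,33,5,-0.1,0,0],[-1,10,33,4,-0.1,0.1,0],[-1,10.8,32,4.7,-0.2,0,0],[-1,0,0,0,0,0,0],[-1,0,0,0,0,0,0],[-1,0,0,0,0,0,0],[-1,0,0,0,0,0,0]]}}

```text
t: 26.57
eef_pos: [0.4407, 0.0627, 0.1339]
ee_rot: [3.131, -0.003, -1.628]
force: [0.7, 0.5, -0.3]
width: 0.0876
gripper_force: 0.0
```

```bash
python3 plan.py -1 443.7 63 85 -93.2 443.7 63 22 -93.2; python3 - <<'E'
from ov import *
p=arm.grab_frame('wrist'); s=pix(p,[.4437,.063,.062]); print(s)
print(seg(p,'jar',s,.062,((0,130,60),(4,255,255)))[:3])
p=arm.grab_frame('scene')
for q in ('jar_red','jar_blue','jar_white','tube_block'):
  for r in arm.recognise(q,p)[:1]: print(q,r['conf'],w(p,r['at']))
E
```

```text
4
[[-1,0,-2,24,0.3,-0.1,0],[-1,-0.6,-1.4,24.9,0.3,-0.1,-0.1],[-1,0,0,31,0,0,0],[-1,0.1,-0.1,32,0,0,0]]
[319.82677626 212.95051197]
(array([444.7,  60.8]), array([38.5, 35.1]), 74.5)
jar_red 0.52 [0.45890098 0.05480738 0.04636985]
jar_blue 0.67 [ 0.44680359 -0.05854282  0.04880403]
jar_white 0.82 [ 0.65945441 -0.119704    0.06347775]
tube_block 0.8 [0.64507868 0.09921527 0.03852233]
```

>>> {"api": "servo_tool", "payload": {"deltas": [[-1,0,-2,24,0.3,-0.1,0],[-1,0,-1.4,25,0.3,-0.1,0],[-1,0,0,31,0,0,0],[-1,0,0,32,0,0,0],[-1,0,0,0,0,0,0],[-1,0,0,0,0,0,0],[1,0,0,0,0,0,0],[1,0,0,0,0,0,0],[1,0,0,0,0,0,0],[1,0,0,0,0,0,0],[1,0,0,0,0,0,0],[1,0,0,0,0,0,0],[1,0,0,0,0,0,0],[1,0,0,0,0,0,0],[1,0,0,-10,0,0,0],[1,0,0,-25,0,0,0],[1,0,0,-30,0,0,0],[1,0,0,-25,0,0,0],[1,0,0,0,0,0,0]], "squeeze": 15}}

```text
t: 28.45
eef_pos: [0.4451, 0.0631, 0.1156]
ee_rot: [-3.137, 0.003, -1.627]
force: [1.5, -0.7, -0.4]
width: 0.0391
gripper_force: 15.0
```

```bash
python3 plan.py 1 645 200 115 -93.2 645 200 40 -93.2
```

```text
10
[[1,-21,-27,0,0,0,0],[1,-21,-27,0,0,0,0],[1,-21,-28,0,-0.1,0,0],[1,-21,-27,0,0,0,0],[1,-21,-28,1,-0.1,0.1,0],[1,-22,-27,0,0,0,0],[1,-21,-27.9,0.6,-0.1,0.1,0],[1,0,0,25,0,0,0],[1,0,0,25,0,0,0],[1,0,0,25,0,0,0]]
```

>>> {"api": "servo_tool", "payload": {"deltas": [[1,-21,-27,0,0,0,0],[1,-21,-27,0,0,0,0],[1,-21,-28,0,-0.1,0,0],[1,-21,-27,0,0,0,0],[1,-21,-28,1,-0.1,0.1,0],[1,-22,-27,0,0,0,0],[1,-21,-28,0.6,-0.1,0.1,0],[1,0,0,0,0,0,0],[1,0,0,25,0,0,0],[1,0,0,25,0,0,0],[1,0,0,22,0,0,0],[1,0,0,0,0,0,0],[1,0,0,0,0,0,0],[1,0,0,0,0,0,0]]}}

```text
t: 29.62
eef_pos: [0.6428, 0.1985, 0.0377]
ee_rot: [3.135, -0.004, -1.628]
force: [1.1, -0.5, -0.7]
width: 0.0392
gripper_force: 15.0
```

```bash
python3 plan.py 1 645 200 25.5 -93.2
```

```text
1
[[1,-1.6,-2.2,12.1,0.4,-0.2,-0.1]]
```

>>> {"api": "servo_tool", "payload": {"deltas": [[1,-1.6,-2.2,3,0.4,-0.2,0],[1,0,0,5,0,0,0],[1,0,0,2.5,0,0,0],[1,0,0,0,0,0,0],[1,0,0,1,0,0,0],[1,0,0,0,0,0,0],[1,0,0,0,0,0,0]]}}

```text
t: 30.2
eef_pos: [0.6445, 0.1999, 0.0255]
ee_rot: [3.142, -0.0, -1.628]
force: [0.7, 0.4, -1.6]
width: 0.0392
gripper_force: 15.0
```

>>> {"api": "servo_tool", "payload": {"deltas": [[1,0,0,0.7,0,0,0],[1,0,0,0,0,0,0],[-0.6,0,0,0,0,0,0],[-0.6,0,0,0,0,0,0],[-0.6,0,0,0,0,0,0],[-0.6,0,0,0,0,0,0],[-0.6,0,0,0,0,0,0],[-0.6,0,0,-10,0,0,0],[-0.6,0,0,-25,0,0,0],[-1,0,0,-35,0,0,0],[-1,0,0,-35,0,0,0],[-1,0,0,-35,0,0,0],[-1,0,30,-10,0,0,0],[-1,0,35,-10,0,0,0],[-1,0,35,0,0,0,0],[-1,0,35,0,0,0,0],[-1,0,35,0,0,0,0],[-1,0,20,0,0,0,0],[-1,0,0,0,0,0,0],[-1,0,0,0,0,0,0]]}}

```text
t: 31.87
eef_pos: [0.4543, 0.2111, 0.1862]
ee_rot: [-3.14, 0.002, -1.626]
force: [0.0, -0.0, 0.1]
width: 0.0878
gripper_force: 0.0
```

```bash
python3 - <<'E'
from h import *
p=arm.grab_frame('scene'); save(p,'f1.png',(210,130,480,330),2.9)
E
```

```text
(no output)
```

View pics/f1.png

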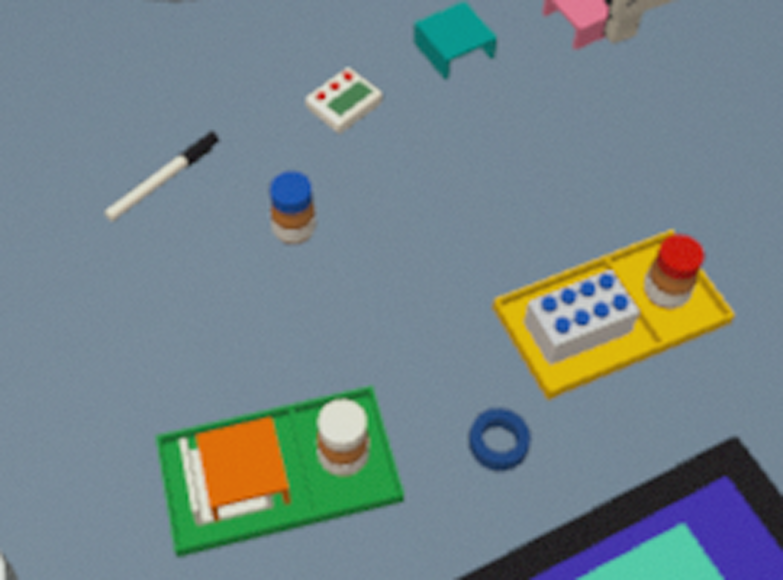

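Final scene crop: the green tray holds the nested casters (240,470) and the white jar upright (343,435). The yellow tray holds the block upright (582,315) and the red jar upright (676,270). The blue jar is untouched at (292,207), and the arm is clear of everything.

```bash
python3 -c "
from station import arm
print(arm.job_done())"
```

```text
the job is handed in; nothing more can be done
None
```

Both kits are made up as asked and the job is handed in at about 32 s on the robot clock. The final picture, taken just before hand-in, showed everything in place; the interface gave no verdict.

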